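# Hold a spread snap ring at its groove

### The job

Slide the steel spacer sleeve (the taller, narrower of the two plain rings on the bench) over the upright shaft stub until it is fully home on the shoulder, and let go of it. Then take the snap ring pliers by their handles, squeeze them to spread the snap ring on their tips, and lower the ring level over the shaft end until it is in line with the groove just above the spacer, without leaning on the spacer. Finish while holding it there with the handles fully squeezed, the ring spread and centred on the shaft; disturb nothing else on the bench.

Things in the scene. Friction and masses are not known exactly. Their poses are not given: they have to be found in the camera images.
- cover: blue gearbox end cover fixed to the bench, round foot 112 mm across, tapering to 72 mm across at its flat top 45 mm above the bench; the upright steel shaft stub stands in its middle. Origin: on the shaft axis at bench height, z up.
- shoulder (a point): on the shaft axis, 55 mm above the bench: top of the 40 mm diameter shoulder on which the spacer must sit. Above it the shaft is 30 mm in diameter.
- groove (a point): on the shaft axis, 81.75 mm above the bench: mid-height of the 5.5 mm wide, 26 mm diameter groove; its lower edge (24 mm above the shoulder) is level with the top of the seated spacer.
- shaft_end (a point): on the shaft axis, 94 mm above the bench: top of the shaft, chamfered 2.5 mm in radius over the last 3.5 mm. The 30 mm land between groove and end is 9.5 mm high.
- spacer: plain steel spacer sleeve lying flat on the bench, 48 mm outside diameter, 33 mm bore, 24 mm high, about 0.14 kg. Origin: centre of its lower face, z along the bore (up).
- stand: fixed aluminium loading block 80 x 80 x 20 mm with a stub 18 mm in diameter and 7 mm high on its top; the pliers stand on it, the snap ring lying flat on the block round the stub. Origin: centre of its underside.
- pliers: snap ring pliers, upright, black handles up, about 133 mm tall, 0.18 kg, standing on the steel snap ring fixed to their tips. Origin: ring centre, ring underside; z up; y: direction of squeezing and spreading; tips and ring gap lie on -x, 20 mm from the centre, the ring's closed back on +x. The cranked jaws come in over the ring 22 mm up: the shaft may rise at most 20 mm through it.
- ring_centre (a point): centre of the snap ring at mid-thickness, 1.75 mm above the pliers' origin. The ring is 3.5 mm thick and 4.5 mm wide radially; fully spread its bore is round, 37 mm across; relaxed it is only about 27 mm across and cannot pass the shaft. The centre stays in place on the pliers while the ring spreads.
- handles (a point): midway between the handles, straight above the ring, 105 mm above the pliers' origin: where to squeeze, fingers closing along the pliers' y. Handles: flat bars 14 mm wide (x), 10 mm thick (y), 67 to 133 mm above the origin; relaxed they splay to 52 mm over the outsides here (62 at the top), fully squeezed they are parallel, 36 mm over the outsides.
- squeeze_l (a joint): turn of one handle: 0 relaxed, growing as squeezed, 0.18 rad fully squeezed at a stop screw, a little more when gripped hard (other handle and ring follow alike). Below about 0.06 the ring is too narrow for the shaft. A spring opens it: full squeeze at point handles takes about 7 N from each finger; 20 to 30 N of grip is safe.
- race: bystander: wide flat steel ring, 66 mm outside, 48 mm bore, 14 mm high. Origin: centre of its underside.
- screwdriver: bystander: screwdriver lying on the bench. Origin near its middle, underside.
- wrench: bystander: steel wrench lying on the bench. Origin near its middle, underside.
- grease: bystander: white jar with black cap, 60 mm across, 70 mm high. Origin: centre of its underside.
- pulley: bystander: small aluminium belt pulley, 60 mm across, 28 mm high. Origin: centre of its underside.
Not all that is in view belongs to the job. What is shaped like the cover but red is not meant.

How it is judged (in metres and radians):
On the way:
1. the spacer is fully home on the shoulder and let go (horizontal distance between spacer and shoulder below 0.003 m and z of spacer in the frame of shoulder between -0.003 and 0.0025 m and angle between spacer's own z axis and vertical below 0.08 rad and contact force between the fingers and spacer below 0.1 N), for 0.2 s.
At the end, for the whole second after the job is handed in: Spacer home on the shoulder (3 mm, 0.08 rad), no fingers on it; ring centre within 4 mm of the shaft axis and 3 mm of groove mid-height, level to 0.12 rad, still, held spread by the fingers (squeeze over 0.13 rad, over 2 N), under 15 N on the spacer; the program finishes holding (all of step 1 and horizontal distance between ring_centre and groove below 0.004 m and z of ring_centre in the frame of groove between -0.003 and 0.003 m and angle between pliers's own z axis and vertical below 0.12 rad and value of joint squeeze_l above 0.13 rad and contact force between the fingers and pliers above 2 N and contact force between pliers and spacer below 15 N and linear speed of pliers below 0.02 m/s); the arm keeps its last pose, push and grip.
It fails at once if another thing on the bench is disturbed (moved over 30 mm) (distance of any of race, screwdriver, wrench, grease, pulley from where it was at the start of the episode above 0.03 m).
It also fails if it takes over 61 s, if anything falls off the work surface, if the arm or the gripper's body presses on something with over 40 N, if the wrist force passes 120 N, or if a joint passes its speed limit or range.

### The arm

A 6-joint arm with a two-finger parallel gripper is mounted at the origin on the work surface. World frame = base frame: x ahead of the robot, y to its left, z up, the work surface at z = 0. Lengths are in mm, angles in rad, forces in N, time in s.
With the tool pointing down it reaches from about 300 to 850 mm from the base axis. Payload 4.2 kg.
Tool frame: the origin (TCP) lies midway between the tips of the shut fingers; the grasp point (between the pads) lies 19 mm behind it; x points along the fingers, y is the direction in which the jaws open and shut, and the axes are right-handed (so a half turn about x gives the same grasp; the last joint's range is limited). The gripper opens to 91 mm and grips with 3 to 60 N. Pads are 32 mm wide; open, the fingers measure 118 mm over their backs; the gripper's body (76 mm by 178 mm) begins 60 mm behind the grasp point.
Start: joints at [1.282, 0.32, 1.565, -0, 1.257, -0.02], TCP at [152.707, 554.368, 213.976] pointing down, gripper open.
Joint ranges: [-3.11, 3.11], [-0.84, 2.01], [0.21, 2.61], [-1.34, 4.49], [0.05, 2.63], [-2.56, 2.56]. Speed limits (rad/s): [2.57, 2.57, 3.14, 3.14, 3.14, 3.14].

### API

Orientations are given as a 3x3 rotation matrix whose columns are the frame's x, y, z axes.
In Python, from workcell import get_state, eyes, env gives the robot as it stands.
- The arm moves only by the tool apply_moves, never from a script. Its argument "deltas" is a list of rows, each a list of 7 numbers: the shift along the tool's x, y, z in cm, then the turn, a rotation vector about the tool's x, y, z in rad, then the opening, from 0 (shut) to 1 (fully open). In form: [[tx, ty, tz, wx, wy, wz, gripper], ...]. A call has 1 to 5 rows; each row shifts and turns the commanded pose from where the row before left it, along the tool's axes as they then stand; what a row does not reach is not made up. A row lasts 1/8 s, in which the tool goes at most 62.5 mm and 10.7 degrees, less where a joint would pass 70% of its speed; a pose out of reach is approached as far as the arm can. A call is refused whole if a number of a shift passes 6.25 or a number of a turn 0.188, either way. A call with a gripper value outside its range is refused whole. The fingers move at their own pace and stop on an object; the grip force is fixed at half the most. Time passes only in rows, so rows that do not move let the fingers close. It gives the time, the measured TCP pose, the force and the opening at its end, in the units of the state.
- get_state(): the state, without advancing time (a new reading comes with each control period).
- eyes.read_camera(name): name is "scene" or "top" or "wrist"; returns a dict with "color" (384x512x3 uint8, red, green, blue), "range_z" (384x512 float32, mm along the optical axis (not along the pixel's ray), 0 where there is no reading), "fx", "fy", "cx", "cy" (pixels), "position" and "orientation" of the camera in the world; the wrist camera has in their place "hand_eye" (4x4, takes a point from camera to tool coordinates, whose origin is the TCP and whose axes are the tool frame's). Camera axes: x right, y down, z forward; pixel columns grow to the right and rows downward; lengths in mm; the calibration is good to about 2 mm. The wrist camera is an equidistant fisheye: a pixel r from the principal point sees the ray r / f radians off the axis. A picture is of the moment at which its call begins: read the wrist's pose just before it.
- env.hand_in(): hands the job in, once; it reports no verdict.
The state is a dict: "time": time; "qpos": joint angles; "qvel": joint speeds; "joint_efforts": joint torques, N m; "eef_pos": TCP position; "tool_rot": TCP orientation; "contact_force": force on the tool from outside, world axes, zero at the start; "moment": the same for the moment, N m; "grip_width": opening from 0.0 (shut) to 1.0 (fully open).
Only numpy, scipy, OpenCV 4.12 (cv2) and the standard library are available. Lean on these libraries where they do the work, as an engineer would, in place of code of your own. Each camera call takes 0.05 s, during which the arm holds its last target. There are 200 camera calls.

## Working session

There is one attempt and no reset: what is moved stays moved. The work goes in short steps, Python scripts to look and compute and a tool call to move; the robot and the scene stay as the last step left them, time stands still between calls to the robot, and variables do not carry over. Pictures are saved under pics/ and viewed, about 8 in all and at most 12, crops included, and the job is handed in when it is done.

Besides the shell and the picture viewer there is one more tool, called after "Request:" by a JSON object that holds its "name" and its "arguments", one argument or row to a line. apply_moves: Moves the arm, as the interface text tells. Its arguments: {"type":"object","properties":{"deltas":{"type":"array"}},"required":["deltas"]}

```bash
mkdir -p pics; ls
cat > h.py <<'E'
import numpy as np, cv2
from workcell import get_state, eyes, env
def snap(n,f,crop=None,s=1):
    st=get_state(); c=eyes.read_camera(n); np.savez('pics/'+f,**{k:np.array(v) for k,v in c.items()},eef=st['eef_pos'],rot=st['tool_rot'])
    im=c['color'][:,:,::-1]
    if crop: im=im[crop[1]:crop[3],crop[0]:crop[2]]
    cv2.imwrite('pics/'+f+'.png',cv2.resize(im,None,fx=s,fy=s,interpolation=cv2.INTER_CUBIC)); return c
def ray(f,u,v):
    d=np.load('pics/'+f+'.npz'); x=(u-d['cx'])/d['fx'];y=(v-d['cy'])/d['fy']
    if 'hand_eye' in d:
        r=np.hypot(x,y); k=np.array([x/r*np.sin(r),y/r*np.sin(r),np.cos(r)]) if r>0 else np.array([0,0,1.])
        H=d['hand_eye'];R=d['rot'].reshape(3,3)
        return R@H[:3,3]+d['eef'],R@H[:3,:3]@k
    R=d['orientation'].reshape(3,3); return d['position'],R@np.array([x,y,1])
def atz(f,u,v,z):
    p,k=ray(f,u,v); return p+k*(z-p[2])/k[2]
def pt(f,u,v):
    d=np.load('pics/'+f+'.npz'); p,k=ray(f,u,v); return p+k*d['range_z'][int(v),int(u)]
def tri(a,b):
    (p,k),(q,m)=ray(*a),ray(*b); s=np.linalg.lstsq(np.c_[k,-m],q-p,rcond=None)[0]
    A,B=p+k*s[0],q+m*s[1]; return (A+B)/2,np.linalg.norm(A-B)
E
python3 - <<'E'
from h import *
snap('scene','s1',s=1.5); c=snap('top','t1',s=1.5)
np.set_printoptions(suppress=True,precision=3)
print(get_state());print(c['position'],c['orientation'],c['fx'])
E
```

```text
pics
{'time': 0.1, 'qpos': array([ 1.282,  0.32 ,  1.566, -0.   ,  1.257, -0.02 ]), 'qvel': array([ 0.001, -0.001, -0.002, -0.   ,  0.003, -0.   ]), 'joint_efforts': array([ -0.   , -41.333, -23.251,   0.073,   0.042,  -0.   ]), 'eef_pos': array([152.581, 553.934, 213.207]), 'tool_rot': array([[-0.   ,  0.266,  0.964],
       [-0.001,  0.964, -0.266],
       [-1.   , -0.002,  0.   ]]), 'contact_force': array([ 0.859, -0.678, -0.981]), 'moment': array([-0.022, -0.048,  0.038]), 'grip_width': 0.9988587617983165}
[ 385.255   20.832 1214.935] [[-0.009 -0.993  0.114]
 [-1.     0.008 -0.002]
 [ 0.001 -0.114 -0.994]] 440.12532982128795
```

View pics/t1.png

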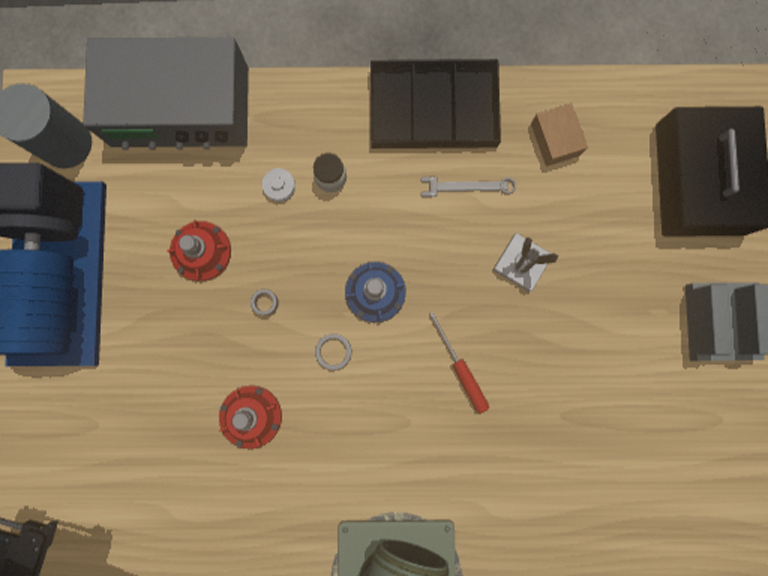

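View pics/s1.png

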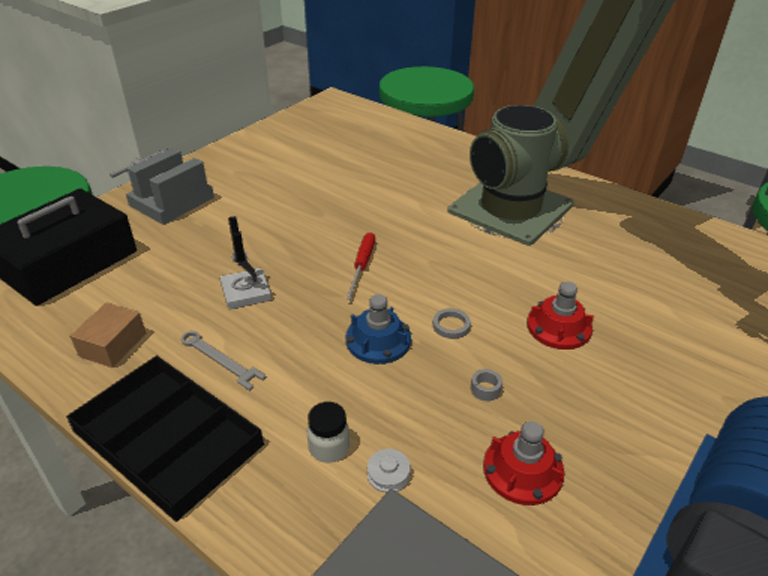

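The top view shows the spacer at (264,302), the blue cover's shaft end at (375,285) and the stand with the pliers at (523,263). In the scene view they are at (486,379), (378,299) and (246,287). Next I'll triangulate these and crop the pliers.

Run:
```python
from h import *
np.set_printoptions(suppress=True,precision=1)
for n,a,b,z in [('spacer top',(264,302),(486,378),24),('shaft top',(375,285),(378,298),94)]:
    a=('t1',a[0]/1.5,a[1]/1.5);b=('s1',b[0]/1.5,b[1]/1.5)
    print(n,*tri(a,b),atz(*a,z),atz(*b,z),pt(*a),pt(*b))
# top point cloud: refine
d=np.load('pics/t1.npz');H,W=d['range_z'].shape
v,u=np.mgrid[:H,:W];z=d['range_z'];P=np.stack([(u-d['cx'])/d['fx']*z,(v-d['cy'])/d['fy']*z,z],-1)@d['orientation'].T+d['position']
def sel(u0,u1,v0,v1,lo,hi):
    Q=P[v0:v1,u0:u1].reshape(-1,3);Q=Q[(Q[:,2]>lo)&(Q[:,2]<hi)];print(len(Q),Q.mean(0) if len(Q) else '',Q.min(0),Q.max(0));return Q
sel(160,190,186,216,15,32);sel(235,265,175,210,86,102);Q=sel(325,375,150,200,95,170);print(Q)
c=cv2.resize(d['color'][150:202,320:380,::-1],None,fx=8,fy=8,interpolation=2)
e=np.load('pics/s1.npz')['color'][135:210,135:190,::-1];e=cv2.resize(e,None,fx=5.5,fy=5.547,interpolation=2)
cv2.imwrite('pics/pl.png',np.hstack([c,e[:416]]))
```

```text
spacer top [489.5 235.3  20.3] 0.12813427661106558 [489.2 234.6  24. ] [492.6 236.9  24. ] [491.6 239.6  -3.7] [479.4 230.7   8.6]
shaft top [510.3  33.6  91.9] 1.9536271125153637 [510.6  32.8  94. ] [511.7  36.   94. ] [510.7  32.8  93. ] [513.7  37.6  96.2]
139 [490.9 236.2  22.4] [468.3 213.   15.1] [515.  259.7  28.6]
107 [509.2  34.6  92.4] [495.4  20.   87.3] [524.2  48.3  98.6]
122 [ 558.6 -239.9  130.7] [ 541.4 -265.8   95.6] [ 582.2 -211.4  152.2]
[[ 581.1 -216.   151.4]
 [ 582.2 -219.9  145.3]
 [ 579.5 -214.6  146.6]
 [ 579.5 -217.1  146.2]
 [ 578.9 -218.8  149.5]
 [ 579.7 -222.3  145.2]
 [ 579.7 -224.8  145.1]
 [ 576.8 -214.3  147.6]
 [ 576.5 -216.3  149.4]
 [ 576.4 -218.7  149.9]
 [ 576.2 -220.9  150.7]
 [ 577.2 -224.6  145.2]
 [ 574.  -211.4  149.2]
 [ 574.1 -213.9  148.7]
 [ 573.8 -216.   150.4]
 [ 573.5 -218.2  151.7]
 [ 573.7 -220.9  150.6]
 [ 572.1 -211.9  146.4]
 [ 572.3 -214.8  144.6]
 [ 571.6 -216.3  148.6]
 [ 571.6 -218.8  148.8]
 [ 572.5 -222.4  143.4]
 [ 570.7 -213.3  139.7]
 [ 569.8 -214.6  144.7]
 [ 569.6 -216.9  145.7]
 [ 569.  -218.6  149.2]
 [ 572.6 -225.8
[... 1589 characters left out ...]
.6]
 [ 550.6 -245.4  105.5]
 [ 549.9 -246.8  110. ]
 [ 548.3 -246.8  120.5]
 [ 548.  -248.8  122.7]
 [ 547.3 -250.2  127.2]
 [ 546.6 -251.5  131.9]
 [ 545.3 -251.9  139.8]
 [ 544.9 -253.8  142.4]
 [ 544.4 -255.3  146.1]
 [ 544.1 -257.3  147.6]
 [ 543.8 -259.2  149.8]
 [ 543.5 -261.2  151.6]
 [ 549.1 -244.4   98.5]
 [ 549.2 -247.3   97.1]
 [ 548.4 -248.5  102.6]
 [ 547.8 -250.1  106.7]
 [ 547.1 -251.5  111.5]
 [ 546.2 -252.6  117.1]
 [ 544.8 -252.8  126.3]
 [ 544.1 -254.1  131.1]
 [ 543.2 -255.   137. ]
 [ 542.6 -256.5  141.1]
 [ 541.8 -257.5  146.7]
 [ 541.4 -259.3  149.1]
 [ 546.7 -249.8   96.8]
 [ 546.  -251.3  101.3]
 [ 545.6 -253.2  104.1]
 [ 544.2 -253.4  113.6]
 [ 544.2 -256.   113.1]]
```

View pics/pl.png

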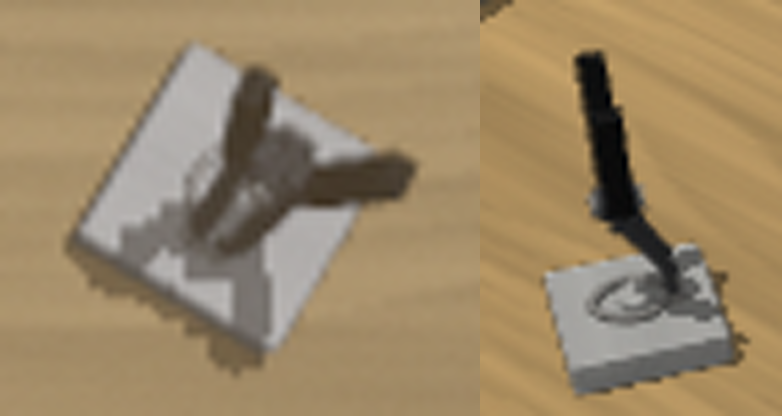

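The crop shows the handle tops at about (258,80) and (400,175) in the left half, with the tips down-left at (210,230). That puts the pliers' y axis at yaw ≈58.5° and the centre near (562,-239). I'll turn the tool to that yaw and go above the spacer.

Request:
{"name": "apply_moves", "arguments": {
  "deltas": [
    [0,0,0,0.14,0,0,1],
    [0,0,0,0.14,0,0,1],
    [0,-1.2,5.7,0,0,0,1],
    [0,-1.2,5.7,0,0,0,1],
    [0,-1.2,5.7,0,0,0,1]
  ]
}}

```text
time: 0.72
eef_pos: [280.6, 433.1, 213.6]
tool_rot: [[-0.0, 0.521, 0.854], [-0.0, 0.854, -0.521], [-1.0, -0.0, 0.0]]
contact_force: [1.2, -0.2, 0.3]
grip_width: 1.005
```

Request:
{"name": "apply_moves", "arguments": {
  "deltas": [
    [0,-1.2,5.7,0,0,0,1],
    [0,-1.2,5.7,0,0,0,1],
    [0,-1.2,5.7,0,0,0,1],
    [0,-1.2,5.7,0,0,0,1],
    [0,-1.2,5.7,0,0,0,1]
  ]
}}

```text
time: 1.35
eef_pos: [492.7, 233.0, 213.7]
tool_rot: [[-0.0, 0.522, 0.853], [0.0, 0.853, -0.522], [-1.0, -0.0, -0.0]]
contact_force: [1.2, 0.0, 0.4]
grip_width: 0.998
```

```bash
cat >> h.py <<'E'
np.set_printoptions(suppress=True,precision=2)
def go(x,y,z,yaw=None):
    s=get_state();R=np.array(s['tool_rot']);d=R.T@(np.array([x,y,z])-s['eef_pos'])
    print('t',s['time'],'at',s['eef_pos'],'yaw',np.degrees(np.arctan2(R[1,1],R[0,1])),'xdown',R[:,0],'delta cm',d/10,'F',s['contact_force'],'g',s['grip_width'])
E
python3 - <<'E'
from h import *
go(490,236,150); c=snap('wrist','w1',s=1.5); print(c['hand_eye'],c['fx'],c['cx'],c['cy'])
E
```

```text
t 1.35 at [492.67 233.01 213.67] yaw 58.54418692988933 xdown [-0.  0. -1.] delta cm [ 6.37  0.12 -0.38] F [1.23 0.04 0.44] g 0.997554003051038
[[   0.     -0.24    0.97 -170.29]
 [   1.     -0.     -0.      0.85]
 [   0.      0.97    0.24  -68.7 ]
 [   0.      0.      0.      1.  ]] 297.3186396354542 254.01465736664133 190.66162149252895
```

View pics/w1.png

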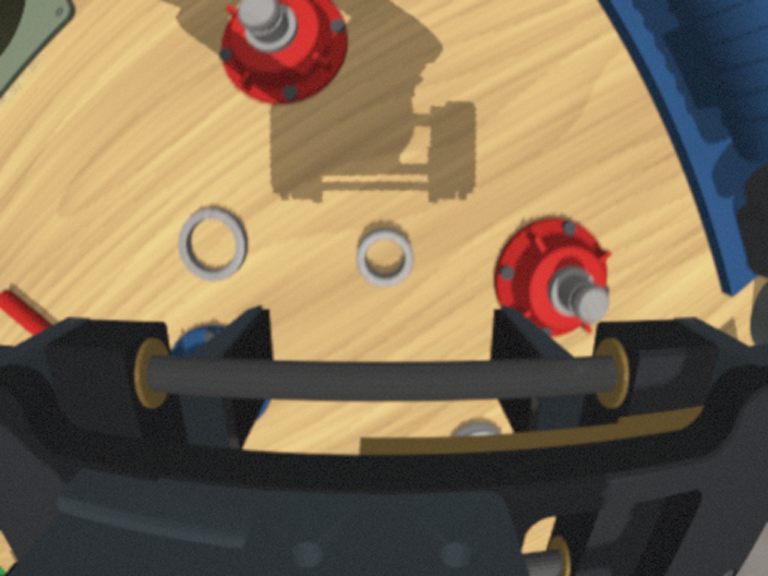

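Wrist view: the spacer's top rim is centred at about (385,256) (×1.5), between the fingers, and the race is at (213,243).

Run:
```python
from h import *
print(atz('w1',385/1.5,256/1.5,24), tri(('w1',385/1.5,256/1.5),('t1',264/1.5,302/1.5)), tri(('w1',385/1.5,256/1.5),('s1',486/1.5,378/1.5)))
# fit rim ellipses by depth
d=np.load('pics/w1.npz');print(d['range_z'][165:176:5,235:280:3])
go(491,235.5,5)
```

```text
[491.   238.61  24.  ] (array([491.59, 237.22,  11.65]), np.float64(2.7561938794137517)) (array([491.5 , 237.5 ,  22.95]), np.float64(2.122392488333966))
[[388.13 387.28 365.54 365.14 387.3  388.56 389.42 388.15 387.88 387.13
  388.32 364.73 364.28 364.46 387.25]
 [390.43 366.86 364.1  376.37 387.93 388.19 390.02 388.71 390.59 389.91
  389.54 389.49 365.76 365.98 389.07]
 [389.65 391.27 367.5  368.79 392.51 391.55 390.93 391.59 389.63 389.58
  393.18 373.55 367.13 367.68 391.24]]
t 1.4 at [497.85 228.18 213.49] yaw 58.33948488041111 xdown [ 0. -0. -1.] delta cm [20.84  0.29 -1.1 ] F [ 4.75 -3.63  0.52] g 0.999451622550604
```

Request:
{"name": "apply_moves", "arguments": {
  "deltas": [
    [5.5,0,-1.0,0,0,0,1],
    [5.5,0,0,0,0,0,1],
    [0,0,0,0,0,0,1],
    [0,0,0,0,0,0,1]
  ]
}}

```text
time: 1.9
eef_pos: [484.3, 240.6, 105.6]
tool_rot: [[0.002, 0.522, 0.853], [0.001, 0.853, -0.522], [-1.0, 0.002, 0.001]]
contact_force: [-0.1, 0.3, 0.3]
grip_width: 1.001
```

Run:
```python
from h import *
go(491,237,5); c=snap('wrist','w2')
z=c['range_z'];v,u=np.mgrid[:z.shape[0],:z.shape[1]]
d=np.load('pics/w2.npz');H=d['hand_eye'];R=d['rot']
x=(u-d['cx'])/d['fx'];y=(v-d['cy'])/d['fy'];r=np.hypot(x,y)+1e-9
P=np.stack([x/r*np.tan(r)*z,y/r*np.tan(r)*z,z],-1)@(R@H[:3,:3]).T+R@H[:3,3]+d['eef']
m=(z>0)&(abs(P[...,2]-24)<6)&(np.hypot(P[...,0]-491,P[...,1]-237)<35)
print(m.sum());Q=P[m];print(Q.mean(0));(a,b),rr=cv2.minEnclosingCircle(Q[:,:2].astype(np.float32));print(a,b,rr)
im=c['color'];cv2.imwrite('pics/w2c.png',cv2.resize(im[150:384,120:400,::-1],None,fx=2.5,fy=2.5))
go(491,237,5)
```

```text
t 1.9 at [484.31 240.57 105.6 ] yaw 58.56430689401423 xdown [ 0.  0. -1.] delta cm [10.06  0.02  0.74] F [-0.11  0.34  0.28] g 1.0010065981551817
1180
[490.89 238.45  22.95]
491.66229248046875 238.38543701171875 23.945873260498047
t 1.95 at [484.73 240.76 106.24] yaw 58.57064821102575 xdown [ 0.  0. -1.] delta cm [10.13 -0.03  0.71] F [-0.09 -1.16  0.57] g 0.9989711218046214
```

View pics/w2c.png

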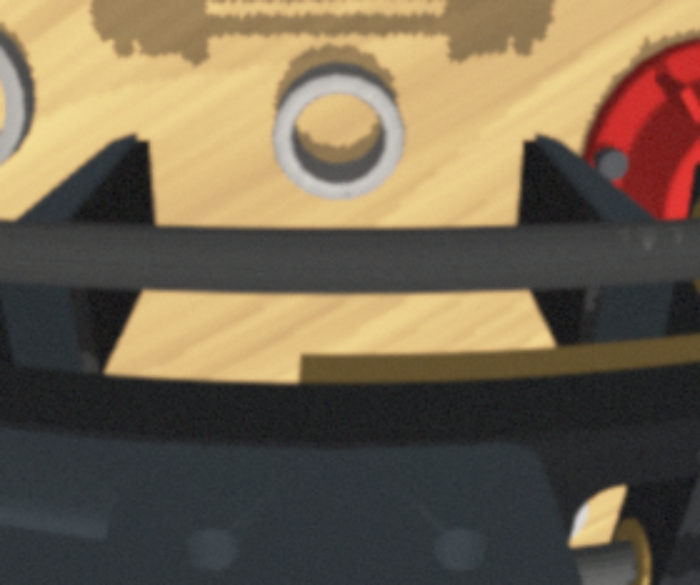

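The rim at crop (338,130) lies between the fingers. Fitting the depth points gives its centre at (491.4,238.4), radius 23.9 and top 23. I'll descend and grip.

Request:
{"name": "apply_moves", "arguments": {
  "deltas": [
    [4.0,0.14,0.7,0,0,0,1],
    [4.0,0,0,0,0,0,1],
    [2.0,0,0,0,0,0,1],
    [0,0,0,0,0,0,1],
    [0,0,0,0,0,0,0]
  ]
}}

```text
time: 2.58
eef_pos: [491.5, 238.2, 6.0]
tool_rot: [[0.004, 0.522, 0.853], [0.002, 0.853, -0.522], [-1.0, 0.004, 0.002]]
contact_force: [-0.3, -0.2, 0.3]
grip_width: 0.923
```

Request:
{"name": "apply_moves", "arguments": {
  "deltas": [
    [0,0,0,0,0,0,0],
    [0,0,0,0,0,0,0],
    [0,0,0,0,0,0,0],
    [0,0,0,0,0,0,0]
  ]
}}

```text
time: 3.08
eef_pos: [490.0, 237.5, 4.2]
tool_rot: [[0.0, 0.522, 0.853], [0.0, 0.853, -0.522], [-1.0, 0.001, 0.0]]
contact_force: [-0.7, -0.4, 1.9]
grip_width: 0.51
```

Request:
{"name": "apply_moves", "arguments": {
  "deltas": [
    [-6,0,0,0,0,0,0],
    [-6,0,0,0,0,0,0],
    [-1.0,-4.1,4.5,0,0,0,0],
    [0,-4.1,4.5,0,0,0,0],
    [0,-4.1,4.5,0,0,0,0]
  ]
}}

```text
time: 3.7
eef_pos: [540.9, 60.4, 134.0]
tool_rot: [[0.0, 0.521, 0.854], [0.0, 0.854, -0.521], [-1.0, 0.0, 0.0]]
contact_force: [1.3, 0.7, -1.2]
grip_width: 0.513
```

Request:
{"name": "apply_moves", "arguments": {
  "deltas": [
    [0,-4.1,4.5,0,0,0,0],
    [0,0,0,0,0,0,0],
    [0,0,0,0,0,0,0],
    [0,0,0,0,0,0,0]
  ]
}}

```text
time: 4.2
eef_pos: [557.3, 4.8, 133.7]
tool_rot: [[-0.001, 0.52, 0.854], [0.0, 0.854, -0.52], [-1.0, -0.0, -0.001]]
contact_force: [-0.2, -0.2, -0.5]
grip_width: 0.511
```

```bash
cat >> h.py <<'E'
def cloud(f):
    d=np.load('pics/'+f+'.npz');z=d['range_z'];v,u=np.mgrid[:z.shape[0],:z.shape[1]]
    x=(u-d['cx'])/d['fx'];y=(v-d['cy'])/d['fy']
    if 'hand_eye' in d:
        H=d['hand_eye'];R=d['rot'];r=np.hypot(x,y)+1e-9;k=np.tan(r)/r
        P=np.stack([x*k*z,y*k*z,z],-1)@(R@H[:3,:3]).T+R@H[:3,3]+d['eef']
    else: P=np.stack([x*z,y*z,z],-1)@d['orientation'].T+d['position']
    P[z<=0]=1e4; return P
def disc(P,x,y,z,r,dz=4):
    Q=P[(abs(P[...,2]-z)<dz)&(np.hypot(P[...,0]-x,P[...,1]-y)<r)]
    c=cv2.minEnclosingCircle(Q[:,:2].astype(np.float32)); print(len(Q),'mean',Q.mean(0),'circ',c); return Q
E
python3 - <<'E'
from h import *
go(510,35,110); c=snap('wrist','w3',s=1.5)
P=cloud('w3');Q=disc(P,510,35,94,22);Q=disc(P,510,35,45,45)
go(510,35,110)
E
```

```text
t 4.2 at [557.33   4.78 133.74] yaw 58.648526721625025 xdown [-0.  0. -1.] delta cm [ 2.38  0.12 -5.61] F [-0.18 -0.24 -0.47] g 0.5105965766787008
1247 mean [510.31  35.32  93.09] circ ((510.6097106933594, 35.174930572509766), 14.648980140686035)
3629 mean [509.63  35.65  44.36] circ ((510.446533203125, 35.10100173950195), 37.173213958740234)
t 4.25 at [557.42   4.86 133.8 ] yaw 58.66588270603931 xdown [-0.  0. -1.] delta cm [ 2.38  0.11 -5.62] F [-0.49 -0.61 -0.87] g 0.5088223447259936
```

View pics/w3.png

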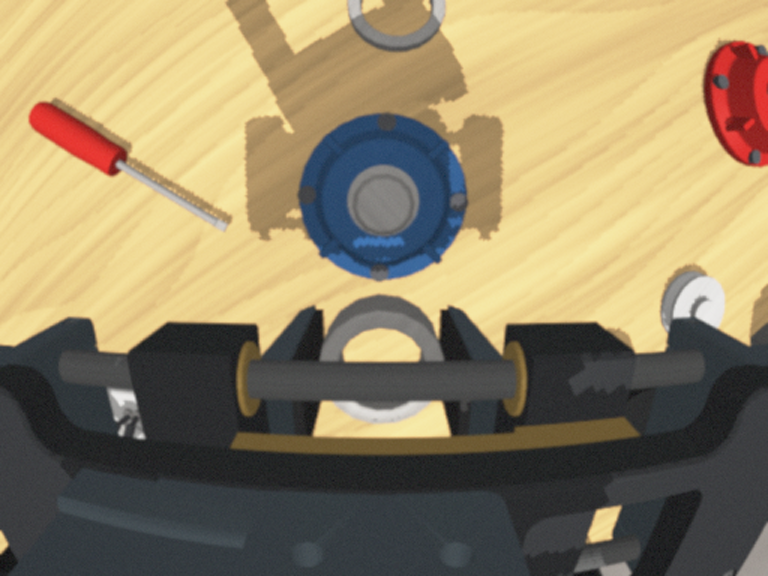

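Wrist view: the shaft end is at (383,203) and the held spacer at (382,355), partly behind the crossbar. I'll measure the spacer's centre relative to the TCP.

Run:
```python
from h import *
P=cloud('w3');d=np.load('pics/w3.npz')
T=(P-d['eef'])@d['rot']   # tool coords
m=(np.hypot(T[...,1],T[...,2])<32)&(abs(T[...,0])<35)
Q=T[m];print(len(Q),np.histogram(Q[:,0],bins=np.arange(-35,36,3)))
from scipy.optimize import least_squares
for lo,hi in((-23,-15),):
    k=m&(T[...,0]>lo)&(T[...,0]<hi)&(abs(T[...,1])<20)
    for s,name in ((1,'outer'),):
        q=T[k];print(q.mean(0),q.min(0),q.max(0))
        vs,us=np.where(k);print(us.min(),us.max(),vs.min(),vs.max())
        # front outer edge: min z per column of y
        B=[];
        for y in np.arange(-18,19,2.):
            s_=q[abs(q[:,1]-y)<1]
            if len(s_)>3: B.append((y,np.percentile(s_[:,2],2)))
        B=np.array(B);print(B)
        f=least_squares(lambda p:np.hypot(B[:,0]-p[0],B[:,1]-p[1])-24,(0,0),loss='soft_l1');print(f.x,np.abs(f.fun).max())
```

```text
3391 (array([  93,   84,   66,   72,  226, 1814,  225,  180,  148,  142,  152,
        121,   67,    1,    0,    0,    0,    0,    0,    0,    0,    0,
          0]), array([-35, -32, -29, -26, -23, -20, -17, -14, -11,  -8,  -5,  -2,   1,
         4,   7,  10,  13,  16,  19,  22,  25,  28,  31,  34]))
[-18.84   0.27  -3.21] [-21.07 -19.84 -22.71] [-15.02  19.92  24.88]
217 289 205 282
[[-18.   -13.18]
 [-16.   -15.94]
 [-14.   -17.02]
 [-12.   -18.71]
 [-10.   -19.93]
 [ -8.   -20.87]
 [ -6.   -21.29]
 [ -4.   -21.78]
 [ -2.   -22.25]
 [  0.   -22.51]
 [  2.   -22.28]
 [  4.   -22.14]
 [  6.   -21.85]
 [  8.   -21.35]
 [ 10.   -20.42]
 [ 12.   -19.25]
 [ 14.   -18.2 ]
 [ 16.   -16.85]
 [ 18.   -14.91]]
[0.66 1.65] 0.25571297218902345
```

Request:
{"name": "apply_moves", "arguments": {
  "deltas": [
    [0,0.1,-3.0,0,0,0,0],
    [0,0,-2.7,0,0,0,0],
    [1.5,0,0,0,0,0,0],
    [1.0,0,0,0,0,0,0],
    [0,0,0,0,0,0,0]
  ]
}}

```text
time: 4.88
eef_pos: [509.6, 34.1, 107.7]
tool_rot: [[-0.002, 0.521, 0.853], [-0.0, 0.853, -0.521], [-1.0, -0.001, -0.002]]
contact_force: [0.1, 0.4, -0.6]
grip_width: 0.509
```

Run:
```python
from h import *
go(510.5-1.6,35.2+.3,59.5); c=snap('wrist','w4',(130,170,390,330),3)
P=cloud('w4');d=np.load('pics/w4.npz');T=(P-d['eef'])@d['rot']
m=(np.hypot(T[...,1],T[...,2])<15)&(abs(P[...,2]-93)<5);q=T[m];print(len(q),q.mean(0),q.min(0),q.max(0))
```

```text
t 4.875 at [509.62  34.06 107.69] yaw 58.56935404219045 xdown [-0. -0. -1.] delta cm [ 4.82  0.09 -0.13] F [ 0.14  0.42 -0.58] g 0.5087900337275029
680 [14.4   0.93  4.2 ] [ 12.34 -12.17  -3.95] [17.66 14.19 12.73]
```

View pics/w4.png

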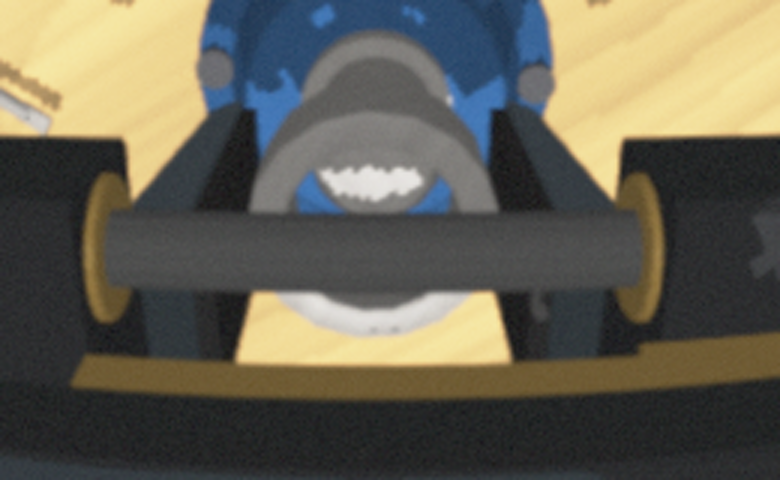

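The spacer sits over the shaft with its bore slightly off in z. I'll correct that and descend watching the force.

Request:
{"name": "apply_moves", "arguments": {
  "deltas": [
    [0,0.06,-0.13,0,0,0,0],
    [0.7,0,0,0,0,0,0],
    [0.6,0,0,0,0,0,0],
    [0,0,0,0,0,0,0]
  ]
}}

```text
time: 5.42
eef_pos: [508.5, 35.2, 95.3]
tool_rot: [[-0.001, 0.522, 0.853], [0.0, 0.853, -0.522], [-1.0, -0.001, -0.001]]
contact_force: [0.4, -0.2, -1.0]
grip_width: 0.511
```

Run:
```python
from h import *
go(508.9,35.5,59.5);s=get_state();print(s['moment'])
```

```text
t 5.425 at [508.46  35.24  95.26] yaw 58.55084088513239 xdown [-0.  0. -1.] delta cm [3.58 0.05 0.03] F [ 0.38 -0.16 -1.04] g 0.5112485851926297
[-0.05  0.03 -0.07]
```

Bottom at ~91 and inside the chamfer, with no contact so far. Continuing down.

Request:
{"name": "apply_moves", "arguments": {
  "deltas": [
    [0.6,0.03,0.02,0,0,0,0],
    [0.6,0,0,0,0,0,0],
    [0,0,0,0,0,0,0]
  ]
}}

```text
time: 5.8
eef_pos: [508.8, 35.4, 83.3]
tool_rot: [[-0.001, 0.522, 0.853], [0.0, 0.853, -0.522], [-1.0, -0.001, -0.001]]
contact_force: [0.3, -1.1, -1.8]
grip_width: 0.508
```

Request:
{"name": "apply_moves", "arguments": {
  "deltas": [
    [0.6,0,0,0,0,0,0],
    [0.6,0,0,0,0,0,0],
    [0.6,0,0,0,0,0,0],
    [0,0,0,0,0,0,0]
  ]
}}

```text
time: 6.3
eef_pos: [508.8, 35.5, 65.3]
tool_rot: [[-0.001, 0.522, 0.853], [0.0, 0.853, -0.522], [-1.0, -0.001, -0.001]]
contact_force: [0.1, 1.1, -1.3]
grip_width: 0.509
```

Request:
{"name": "apply_moves", "arguments": {
  "deltas": [
    [0.4,0,0,0,0,0,0],
    [0.2,0,0,0,0,0,0],
    [0,0,0,0,0,0,0]
  ]
}}

```text
time: 6.68
eef_pos: [509.2, 35.4, 59.8]
tool_rot: [[-0.0, 0.522, 0.853], [0.0, 0.853, -0.522], [-1.0, -0.0, -0.0]]
contact_force: [-0.4, -0.3, -1.3]
grip_width: 0.509
```

Request:
{"name": "apply_moves", "arguments": {
  "deltas": [
    [0.15,0,0,0,0,0,0],
    [0,0,0,0,0,0,0]
  ]
}}

```text
time: 6.92
eef_pos: [509.5, 35.5, 59.1]
tool_rot: [[0.001, 0.522, 0.853], [0.0, 0.853, -0.522], [-1.0, 0.0, 0.001]]
contact_force: [-1.6, 0.2, 4.7]
grip_width: 0.511
```

Contact at the expected height. I'll release and rise.

Request:
{"name": "apply_moves", "arguments": {
  "deltas": [
    [0,0,0,0,0,0,0.75],
    [0,0,0,0,0,0,0.75],
    [0,0,0,0,0,0,0.75],
    [0,0,0,0,0,0,0.75]
  ]
}}

```text
time: 7.42
eef_pos: [509.3, 35.5, 58.3]
tool_rot: [[-0.0, 0.522, 0.853], [0.0, 0.853, -0.522], [-1.0, 0.0, -0.0]]
contact_force: [0.5, -0.1, -0.1]
grip_width: 0.747
```

Request:
{"name": "apply_moves", "arguments": {
  "deltas": [
    [-3,0,0,0,0,0,1],
    [-5,0,0,0,0,0,1],
    [-4,0,5.0,0,0,0,1],
    [0,0,0,0,0,0,1],
    [0,0,0,0,0,0,1]
  ]
}}

```text
time: 8.05
eef_pos: [549.8, 10.0, 176.5]
tool_rot: [[-0.002, 0.522, 0.853], [0.0, 0.853, -0.522], [-1.0, -0.001, -0.002]]
contact_force: [0.2, -0.7, -0.2]
grip_width: 1.0
```

Run:
```python
from h import *
go(510,35,180); c=snap('wrist','w5')
P=cloud('w5');disc(P,510.5,35.2,79,30,3);disc(P,510.5,35.2,93,20,3)
Q=P[(np.hypot(P[...,0]-510.5,P[...,1]-35.2)<30)];print(np.histogram(Q[:,2],bins=np.arange(40,100,3)))
go(510,35,180)
```

```text
t 8.05 at [549.82  10.04 176.52] yaw 58.531106435308864 xdown [-0.  0. -1.] delta cm [-0.34  0.05 -4.7 ] F [ 0.23 -0.67 -0.2 ] g 1.0004162056100534
1100 mean [510.47  35.66  78.22] circ ((510.8482971191406, 35.562808990478516), 23.756839752197266)
841 mean [510.05  35.35  93.08] circ ((510.2291564941406, 35.070369720458984), 14.544654846191406)
(array([  7, 607,  11,   0,  28,  15,   2,   3,   4,   3,  12,  30, 919,
       181,   0,   2,  80, 648, 144]), array([40, 43, 46, 49, 52, 55, 58, 61, 64, 67, 70, 73, 76, 79, 82, 85, 88,
       91, 94, 97]))
t 8.1 at [549.26  10.23 176.06] yaw 58.55519964419193 xdown [-0.  0. -1.] delta cm [-0.38  0.06 -4.64] F [ 0.26 -0.71 -0.38] g 1.0001425469139205
```

The spacer is home: its top is 14.9 mm below the shaft end (15 expected) and it is centred within about 0.6 mm. Now a look at the pliers.

Request:
{"name": "apply_moves", "arguments": {
  "deltas": [
    [-0.6,-4.1,4.0,0,0,0,1],
    [-0.6,-4.1,4.0,0,0,0,1],
    [-0.6,-4.1,4.0,0,0,0,1],
    [-0.6,-4.1,4.0,0,0,0,1],
    [0,-4.1,4.0,0,0,0,1]
  ]
}}

```text
time: 8.72
eef_pos: [614.0, -269.9, 200.4]
tool_rot: [[-0.002, 0.521, 0.853], [0.001, 0.853, -0.521], [-1.0, 0.0, -0.002]]
contact_force: [0.8, -0.9, -0.5]
grip_width: 1.0
```

Request:
{"name": "apply_moves", "arguments": {
  "deltas": [
    [0,0,0,0,0,0,1],
    [0,0,0,0,0,0,1],
    [0,0,0,0,0,0,1]
  ]
}}

```text
time: 9.1
eef_pos: [614.1, -267.3, 201.1]
tool_rot: [[-0.001, 0.52, 0.854], [0.001, 0.854, -0.52], [-1.0, 0.0, -0.002]]
contact_force: [0.6, 0.0, -0.4]
grip_width: 0.997
```

Run:
```python
from h import *
go(562,-239,160); c=snap('wrist','w6',s=1.5)
P=cloud('w6')
Q=P[(np.hypot(P[...,0]-562,P[...,1]+239)<45)]
for lo in range(70,160,10):
    q=Q[(Q[:,2]>lo)&(Q[:,2]<lo+10)]
    if len(q)<20: continue
    g=cv2.kmeans(q[:,:2].astype(np.float32),2,None,(3,50,.1),5,0)[2];dd=g[1]-g[0];print(lo,len(q),g.ravel(),g.mean(0),np.linalg.norm(dd),np.degrees(np.arctan2(dd[1],dd[0]))%180)
disc(P,562,-239,20,60,3)
```

```text
t 9.1 at [ 614.14 -267.34  201.06] yaw 58.65596566918639 xdown [-0.  0. -1.] delta cm [ 4.12 -0.29 -5.92] F [ 0.61  0.04 -0.45] g 0.9969204565492009
80 281 [ 556.89 -234.4   569.45 -241.76] [ 563.17 -238.08] 14.55638 149.63972
90 261 [ 560.48 -243.97  565.46 -233.04] [ 562.97 -238.5 ] 12.009469 65.487305
100 80 [ 569.49 -227.7   556.34 -248.74] [ 562.91 -238.22] 24.808874 57.991447
110 86 [ 570.01 -225.66  555.09 -249.99] [ 562.55 -237.82] 28.547941 58.47313
120 103 [ 554.14 -251.7   571.95 -224.82] [ 563.05 -238.26] 32.24524 56.474586
130 118 [ 572.42 -223.05  553.12 -253.32] [ 562.77 -238.19] 35.89972 57.476837
140 523 [ 550.18 -258.64  576.17 -218.09] [ 563.17 -238.37] 48.16349 57.331688
150 35 [ 575.41 -218.79  549.1  -257.02] [ 562.25 -237.91] 46.40649 55.467384
2839 mean [ 560.85 -236.21   19.46] circ ((561.9119873046875, -237.03555297851562), 54.43031692504883)
```

View pics/w6.png

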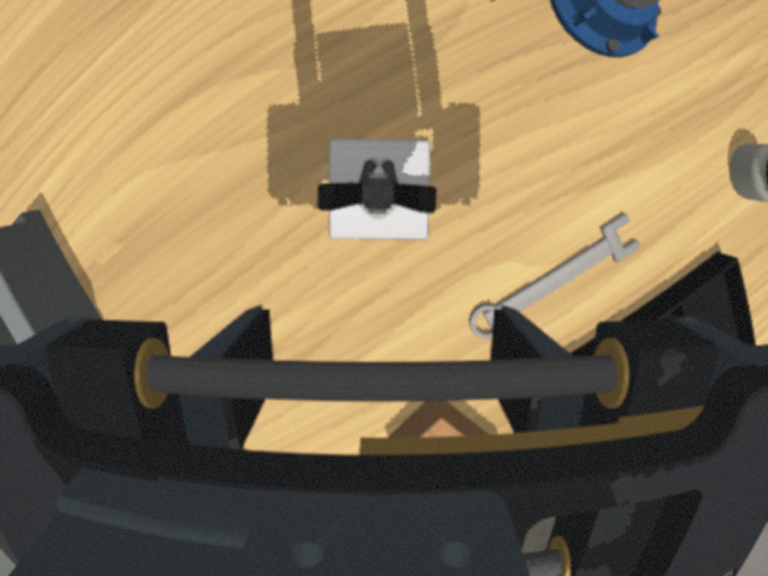

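The pliers are seen along their y axis: block corners (330,140) to (429,239), handles at (342,196) and (416,197). I'll check the block centre against the handles' midpoint (563,-238.2).

Run:
```python
from h import *
print(np.mean([atz('w6',u/1.5,v/1.5,19.5) for u,v in [(330,140),(430,140),(428.5,239),(330,239)]],0))
P=cloud('w6');Q=P[(np.hypot(P[...,0]-562,P[...,1]+239)<60)&(abs(P[...,2]-19.5)<3)]
r=cv2.minAreaRect(Q[:,:2].astype(np.float32));print(r)
Q=P[(np.hypot(P[...,0]-562,P[...,1]+239)<45)&(P[...,2]>146)];r=cv2.minAreaRect(Q[:,:2].astype(np.float32));print(r,np.median(Q[:,2]))
go(563,-238.2,160)
```

```text
[ 563.28 -236.76   19.5 ]
((562.3593139648438, -237.17483520507812), (79.62017059326172, 79.5582275390625), 57.9759635925293)
((576.2069091796875, -247.21047973632812), (74.36787414550781, 44.98214340209961), 56.92545700073242) 316.616455627409
t 9.15 at [ 614.33 -267.46  201.39] yaw 58.66072873377077 xdown [-0.  0. -1.] delta cm [ 4.14 -0.17 -5.9 ] F [-1.05  0.1   0.41] g 0.9963801045487333
```

Request:
{"name": "apply_moves", "arguments": {
  "deltas": [
    [0,-0.13,-3.0,0.012,0,0,1],
    [0,0,-2.95,0,0,0,1],
    [0,0,0,0,0,0,1],
    [0,0,0,0,0,0,1]
  ]
}}

```text
time: 9.65
eef_pos: [564.1, -238.7, 202.0]
tool_rot: [[0.002, 0.531, 0.847], [-0.001, 0.847, -0.531], [-1.0, 0.0, 0.002]]
contact_force: [0.0, -0.5, -0.2]
grip_width: 1.002
```

Run:
```python
from h import *
go(562.8,-237.6,106); c=snap('wrist','w7')
P=cloud('w7');d=np.load('pics/w7.npz');T=(P-d['eef'])@d['rot']
m=(abs(T[...,1])<40)&(abs(T[...,2])<25)&(P[...,2]>90)&(P[...,2]<160)
vs,us=np.where(m);print(m.sum(),us.min(),us.max(),vs.min(),vs.max())
for lo in range(90,160,10):
    q=T[m&(P[...,2]>lo)&(P[...,2]<=lo+10)]
    for s in(-1,1):
        k=q[q[:,1]*s>0]
        if len(k)>5: print(lo,s,len(k),'y',np.percentile(k[:,1],[3,97]),'z',np.percentile(k[:,2],[3,97]))
```

```text
t 9.65 at [ 564.11 -238.69  202.02] yaw 57.92547448331087 xdown [ 0. -0. -1.] delta cm [ 9.6   0.02 -0.19] F [ 0.05 -0.49 -0.21] g 1.001673298949411
1290 216 290 178 213
90 -1 118 y [-17.45  -0.29] z [-9.13  5.39]
90 1 118 y [ 0.67 17.77] z [-9.2   5.91]
100 -1 57 y [-20.3  -11.49] z [-8.84  3.51]
100 1 56 y [11.94 20.03] z [-8.33  3.65]
110 -1 62 y [-22.31 -12.98] z [-8.81  3.79]
110 1 46 y [13.39 21.9 ] z [-8.31  4.16]
120 -1 72 y [-24.74 -15.07] z [-8.86  3.13]
120 1 71 y [14.68 23.68] z [-8.2   3.92]
130 -1 80 y [-25.99 -17.  ] z [-8.74  3.65]
130 1 81 y [16.66 25.92] z [-8.18  4.05]
140 -1 250 y [-29.43 -18.91] z [-8.68  4.36]
140 1 257 y [18.53 29.17] z [-7.93  5.08]
150 -1 13 y [-24.41 -21.14] z [-6.45  0.69]
150 1 9 y [20.98 25.55] z [-6.41  3.02]
```

Request:
{"name": "apply_moves", "arguments": {
  "deltas": [
    [3.2,0,-0.18,0,0,0,1],
    [3.2,0,0,0,0,0,1],
    [3.2,0,0,0,0,0,1],
    [0,0,0,0,0,0,1],
    [0,0,0,0,0,0,1]
  ]
}}

```text
time: 10.32
eef_pos: [563.0, -238.6, 106.4]
tool_rot: [[0.002, 0.532, 0.847], [-0.001, 0.847, -0.532], [-1.0, 0.0, 0.002]]
contact_force: [-0.3, 0.8, 0.3]
grip_width: 1.001
```

Request:
{"name": "apply_moves", "arguments": {
  "deltas": [
    [0,0,0,0,0,0,0],
    [0,0,0,0,0,0,0],
    [0,0,0,0,0,0,0],
    [0,0,0,0,0,0,0],
    [0,0,0,0,0,0,0]
  ]
}}

```text
time: 10.95
eef_pos: [562.6, -238.6, 107.2]
tool_rot: [[0.002, 0.532, 0.847], [-0.001, 0.847, -0.532], [-1.0, 0.0, 0.003]]
contact_force: [-1.9, -0.5, 9.2]
grip_width: 0.485
```

Request:
{"name": "apply_moves", "arguments": {
  "deltas": [
    [0,0,0,0,0,0,0],
    [0,0,0,0,0,0,0],
    [0,0,0,0,0,0,0]
  ]
}}

```text
time: 11.32
eef_pos: [562.4, -239.0, 108.0]
tool_rot: [[0.003, 0.532, 0.847], [-0.002, 0.847, -0.532], [-1.0, -0.001, 0.004]]
contact_force: [-2.5, -0.1, 10.5]
grip_width: 0.386
```

Opening ×91 = 35 mm, so the handles are fully squeezed. Lifting straight up.

Request:
{"name": "apply_moves", "arguments": {
  "deltas": [
    [-0.5,0,0,0,0,0,0],
    [-1.5,0,0,0,0,0,0],
    [-3,0,0,0,0,0,0],
    [-4,0,0,0,0,0,0],
    [-3,0,0,0,0,0,0]
  ]
}}

```text
time: 11.95
eef_pos: [562.1, -238.1, 227.6]
tool_rot: [[0.001, 0.532, 0.847], [-0.0, 0.847, -0.532], [-1.0, 0.0, 0.001]]
contact_force: [0.0, 0.5, -2.3]
grip_width: 0.382
```

Request:
{"name": "apply_moves", "arguments": {
  "deltas": [
    [0,0,0,0,0,0,0],
    [0,0,0,0,0,0,0]
  ]
}}

```text
time: 12.2
eef_pos: [561.1, -237.7, 224.1]
tool_rot: [[-0.002, 0.532, 0.847], [0.001, 0.847, -0.532], [-1.0, -0.0, -0.003]]
contact_force: [-0.5, 0.1, -2.4]
grip_width: 0.382
```

Run:
```python
from h import *
go(510.5,35.2,220); c=snap('wrist','w8')
c=c['color'][130:330,140:380,::-1];cv2.imwrite('pics/w8c.png',cv2.resize(c,None,fx=2.5,fy=2.5,interpolation=2))
s=snap('scene','s2');cv2.imwrite('pics/s2c.png',s['color'][60:260,100:330,::-1].repeat(3,0).repeat(3,1))
a=cv2.imread('pics/s2c.png');b=cv2.imread('pics/w8c.png')
cv2.imwrite('pics/b2.png',np.hstack([cv2.resize(a,(400,348)),cv2.resize(b,(400,348))]))
P=cloud('w8');d=np.load('pics/w8.npz');T=(P-d['eef'])@d['rot']
m=(abs(T[...,1])<30)&(abs(T[...,2])<40)&(T[...,0]>-60)&(T[...,0]<100);q=T[m];h=np.histogram(q[:,0],bins=np.arange(-60,100,8));print(h)
k=q[(q[:,0]>70)&(q[:,0]<95)];print(len(k),np.percentile(k,[2,50,98],axis=0))
```

```text
t 12.2 at [ 561.07 -237.66  224.07] yaw 57.86915721554576 xdown [-0.  0. -1.] delta cm [  0.45  20.42 -18.79] F [-0.55  0.12 -2.36] g 0.38226968430704966
(array([549, 756, 493, 334, 473, 437, 356, 242, 154, 685, 329, 127, 177,
       170, 158, 103,   1,  34, 172]), array([-60, -52, -44, -36, -28, -20, -12,  -4,   4,  12,  20,  28,  36,
        44,  52,  60,  68,  76,  84,  92]))
207 [[ 78.16 -22.49 -24.04]
 [ 84.92 -12.21  -5.55]
 [ 87.6   22.9    8.08]]
```

View pics/b2.png

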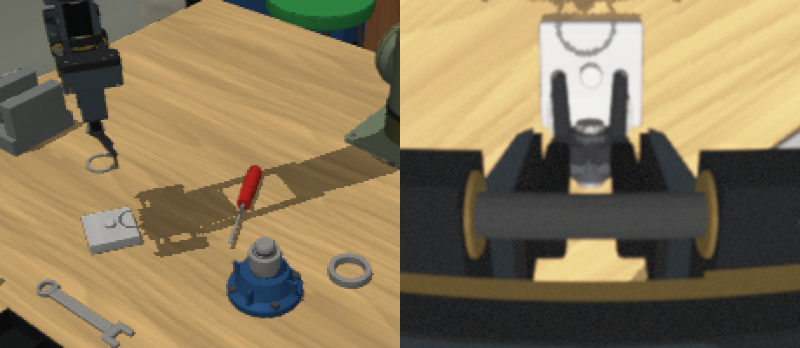

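The scene crop shows the ring hanging level and spread at (100,163), with the spacer seated on the blue cover at (264,258). I'll fit the ring centre in the tool frame.

Run:
```python
from h import *
from scipy.optimize import least_squares
for n in('w8',):
    P=cloud(n);d=np.load(f'pics/{n}.npz');T=(P-d['eef'])@d['rot']
    m=(T[...,0]>76)&(T[...,0]<92);r=np.hypot(T[...,1],T[...,2]);m&=(r>14)&(r<28);q=T[m]
    print(len(q));print(q[::6])
    f=least_squares(lambda p:np.hypot(q[:,1]-p[0],q[:,2]-p[1])-20.7,(0,0),loss='soft_l1');print(f.x,np.abs(f.fun).mean())
    A=np.c_[q[:,1:],np.ones(len(q))];print('plane x=a y+b z+c',np.linalg.lstsq(A,q[:,0],rcond=None)[0])
# scene view: ring points around gripper
P=cloud('s2');d=np.load('pics/w8.npz');T=(P-d['eef'])@d['rot'];r=np.hypot(T[...,1],T[...,2]);m=(T[...,0]>76)&(T[...,0]<95)&(r<30);q=T[m];print(len(q),q.mean(0),q.min(0),q.max(0))
f=least_squares(lambda p:np.hypot(q[:,1]-p[0],q[:,2]-p[1])-20.7,(0,0),loss='soft_l1');print(f.x)
A=np.c_[q[:,1:],np.ones(len(q))];print(np.linalg.lstsq(A,q[:,0],rcond=None)[0])
# scene view of shaft
disc(P,510.5,35.2,93,20,3);disc(P,510.5,35.2,79,28,3)
```

```text
173
[[ 85.88 -14.17 -23.48]
 [ 83.33 -14.91 -23.05]
 [ 82.98  13.69 -23.08]
 [ 79.33 -13.81 -22.9 ]
 [ 78.39  14.32 -23.05]
 [ 82.28 -12.26 -21.48]
 [ 84.1  -18.49 -20.27]
 [ 84.03  19.89 -19.36]
 [ 86.25 -20.62  -9.02]
 [ 84.71  21.    -8.44]
 [ 84.39 -21.4   -6.74]
 [ 85.5  -21.52  -5.55]
 [ 85.84 -22.46  -4.55]
 [ 83.96  22.78  -4.98]
 [ 85.72  21.16  -3.63]
 [ 84.89 -19.74  -2.96]
 [ 84.14 -21.48  -2.23]
 [ 84.81  22.9   -2.02]
 [ 84.7   21.13  -1.13]
 [ 84.7  -19.78  -0.25]
 [ 84.58 -21.58   0.64]
 [ 85.41  23.01   0.91]
 [ 84.76  21.18   1.65]
 [ 84.95  20.32   2.63]
 [ 85.68 -19.94   3.73]
 [ 85.92 -19.98   4.73]
 [ 85.26 -19.95   5.47]
 [ 85.47  21.33   6.5 ]
 [ 84.35  20.38   8.04]]
[ 0.03 -4.93] 1.6827135133935351
plane x=a y+b z+c [ 0.01  0.08 85.06]
86 [86.47  5.38  1.45] [ 76.7  -23.4  -21.91] [90.78 26.63 22.45]
[ 2.67 -0.92]
[-0.    0.05 86.4 ]
72 mean [513.95  36.04  92.48] circ ((512.7930908203125, 36.14616775512695), 14.816240310668945)
92 mean [519.54  41.02  78.05] circ ((513.912841796875, 36.75666427612305), 23.136449813842773)
```

Run:
```python
from h import *
from scipy.optimize import least_squares
P=cloud('w8');d=np.load('pics/w8.npz');T=(P-d['eef'])@d['rot']
m=(T[...,0]>80)&(T[...,0]<90)&(abs(T[...,1])>15)&(T[...,2]>-16)&(abs(T[...,1])<28);q=T[m]
for R in(20.7,20.2,21.2):
    f=least_squares(lambda p:np.hypot(q[:,1]-p[0],q[:,2]-p[1])-R,(0,0));print(len(q),f.x,np.sqrt((f.fun**2).mean()))
f=least_squares(lambda p:np.hypot(q[:,1]-p[0],q[:,2]-p[1])-p[2],(0,0,20));print(f.x)
print(np.percentile(q[:,0],50)); go(0,0,0)
```

```text
129 [ 0.1  -0.91] 1.3825724724736026
129 [ 0.09 -0.89] 1.7884309888569674
129 [ 0.11 -0.95] 1.0602404825486433
[ 0.12 -1.03 21.74]
85.08077815044648
t 12.3 at [ 560.88 -237.6   223.48] yaw 57.87255156941885 xdown [-0.  0. -1.] delta cm [ 22.58  -9.7  -60.05] F [ 0.44 -0.36 -1.18] g 0.37793591404353344
```

Request:
{"name": "apply_moves", "arguments": {
  "deltas": [
    [0,4.08,-3.74,0,0,0,0],
    [0,4.08,-3.74,0,0,0,0],
    [0,4.08,-3.74,0,0,0,0],
    [0,4.08,-3.74,0,0,0,0],
    [0,4.08,-3.74,0,0,0,0]
  ]
}}

```text
time: 12.92
eef_pos: [510.8, 35.8, 224.2]
tool_rot: [[-0.002, 0.532, 0.847], [0.0, 0.847, -0.532], [-1.0, -0.001, -0.002]]
contact_force: [0.8, -0.6, -1.3]
grip_width: 0.383
```

Request:
{"name": "apply_moves", "arguments": {
  "deltas": [
    [0,0,0,0,0,0,0],
    [0,0,0,0,0,0,0],
    [0,0,0,0,0,0,0],
    [0,0,0,0,0,0,0]
  ]
}}

```text
time: 13.42
eef_pos: [512.1, 33.1, 225.2]
tool_rot: [[-0.0, 0.533, 0.846], [-0.0, 0.846, -0.533], [-1.0, -0.0, -0.0]]
contact_force: [-0.9, 0.9, -2.6]
grip_width: 0.384
```

Run:
```python
from h import *
go(511.3,34.6,169)
```

```text
t 13.425 at [512.13  33.07 225.24] yaw 57.76257067058053 xdown [-0. -0. -1.] delta cm [ 5.62  0.09 -0.15] F [-0.9   0.87 -2.56] g 0.38422684351368425
```

Correct, then drop to just above the shaft end (ring underside ≈ 99) and look from both cameras.

Request:
{"name": "apply_moves", "arguments": {
  "deltas": [
    [2.0,0.08,-0.14,0,0,0,0],
    [1.8,0,0,0,0,0,0],
    [0,0,0,0,0,0,0],
    [0,0,0,0,0,0,0]
  ]
}}

```text
time: 13.92
eef_pos: [511.8, 35.2, 188.1]
tool_rot: [[0.001, 0.532, 0.846], [0.0, 0.846, -0.532], [-1.0, 0.001, 0.001]]
contact_force: [-0.4, 0.2, -1.5]
grip_width: 0.383
```

Run:
```python
from h import *
from scipy.optimize import least_squares
go(511.3,34.6,169); w=snap('wrist','w9'); s=snap('scene','s3'); t=snap('top','t3')
A=cv2.resize(w['color'][120:260,170:340,::-1],(480,395),interpolation=2);B=cv2.resize(s['color'][180:245,215:290,::-1],(320,277),interpolation=2)
B=np.vstack([B,np.zeros((395-277,320,3),np.uint8)]);cv2.imwrite('pics/v9.png',np.hstack([A,B]))
P=cloud('w9');d=np.load('pics/w9.npz');T=(P-d['eef'])@d['rot']
m=(T[...,0]>80)&(T[...,0]<90)&(abs(T[...,1])>15)&(T[...,2]>-16)&(abs(T[...,1])<28);q=T[m]
f=least_squares(lambda p:np.hypot(q[:,1]-p[0],q[:,2]-p[1])-21.2,(0,0));print('ring',len(q),f.x,np.median(q[:,0]))
m=(abs(P[...,2]-93)<4)&(np.hypot(T[...,1],T[...,2])<17);q=T[m];print('shaft',len(q),np.percentile(q,[1,50,99],axis=0))
m=(abs(P[...,2]-78)<3)&(np.hypot(T[...,1],T[...,2])<28);q=T[m];print('spacer',len(q),np.percentile(q,[1,50,99],axis=0))
```

```text
t 13.925 at [511.8   35.21 188.14] yaw 57.82654017871104 xdown [ 0.  0. -1.] delta cm [ 1.91 -0.08 -0.01] F [-0.4   0.19 -1.46] g 0.38254544825664916
ring 128 [ 0.11 -0.75] 85.01362301922063
shaft 519 [[ 93.48 -10.34 -15.75]
 [ 94.88  -0.22  -5.29]
 [ 98.37  11.68   7.13]]
spacer 287 [[108.46 -13.85 -24.8 ]
 [109.98  -0.26 -19.23]
 [112.71  13.12  -8.22]]
```

View pics/v9.png

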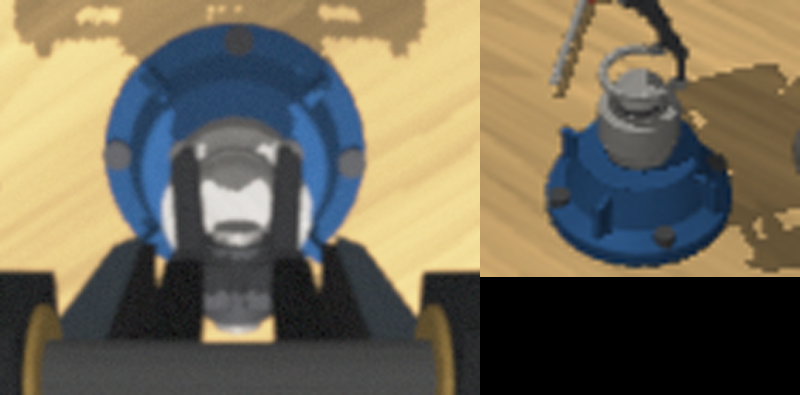

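Both views show the ring centred over the shaft. The wrist fit puts the ring at (0.1,-0.75) and the shaft at about (0.3,-1.1) mm in tool y,z; in the scene crop the ring is at (642,70) and the shaft end at (640,78). I need to go 19.4 mm down, in steps.

Request:
{"name": "apply_moves", "arguments": {
  "deltas": [
    [0.4,0,-0.03,0,0,0,0],
    [0.4,0,0,0,0,0,0],
    [0.3,0,0,0,0,0,0],
    [0,0,0,0,0,0,0]
  ]
}}

```text
time: 14.58
eef_pos: [510.7, 35.8, 176.1]
tool_rot: [[-0.001, 0.532, 0.847], [0.0, 0.847, -0.532], [-1.0, -0.0, -0.001]]
contact_force: [0.3, 0.4, -1.7]
grip_width: 0.383
```

Request:
{"name": "apply_moves", "arguments": {
  "deltas": [
    [0.3,0,0,0,0,0,0],
    [0.3,0,0,0,0,0,0],
    [0.15,0,0,0,0,0,0],
    [0,0,0,0,0,0,0],
    [0,0,0,0,0,0,0]
  ]
}}

```text
time: 15.2
eef_pos: [511.1, 35.8, 169.0]
tool_rot: [[0.0, 0.532, 0.847], [0.0, 0.847, -0.532], [-1.0, 0.0, 0.0]]
contact_force: [1.1, 0.6, -1.6]
grip_width: 0.379
```

Run:
```python
from h import *
from scipy.optimize import least_squares
go(511.3,34.6,169); w=snap('wrist','wa'); s=snap('scene','sa')
A=cv2.resize(w['color'][120:260,170:340,::-1],(400,329),interpolation=2);B=cv2.resize(s['color'][170:245,215:290,::-1],(329,329),interpolation=2)
cv2.imwrite('pics/va.png',np.hstack([A,B]))
P=cloud('wa');d=np.load('pics/wa.npz');T=(P-d['eef'])@d['rot']
m=(T[...,0]>80)&(T[...,0]<90)&(abs(T[...,1])>15)&(T[...,2]>-16)&(abs(T[...,1])<28);q=T[m]
f=least_squares(lambda p:np.hypot(q[:,1]-p[0],q[:,2]-p[1])-21.2,(0,0));print('ring',len(q),f.x,np.median(q[:,0]))
m=(abs(P[...,2]-93)<4)&(np.hypot(T[...,1],T[...,2])<17);q=T[m];print('shaft',len(q),np.percentile(q,[1,50,99],axis=0))
go(511.3,34.6,169)
```

```text
t 15.2 at [511.05  35.75 169.05] yaw 57.867499754251696 xdown [ 0.  0. -1.] delta cm [ 0.   -0.08  0.08] F [ 1.12  0.6  -1.64] g 0.37877664739155203
ring 129 [ 0.1  -0.71] 85.00745181490994
shaft 388 [[ 74.01  -9.56 -14.88]
 [ 75.9    0.69  -7.74]
 [ 79.71  10.14   1.9 ]]
t 15.3 at [511.03  35.75 169.08] yaw 57.868390298920716 xdown [ 0.  0. -1.] delta cm [ 0.01 -0.08  0.08] F [-0.06  0.73 -1.99] g 0.38141920158860987
```

View pics/va.png

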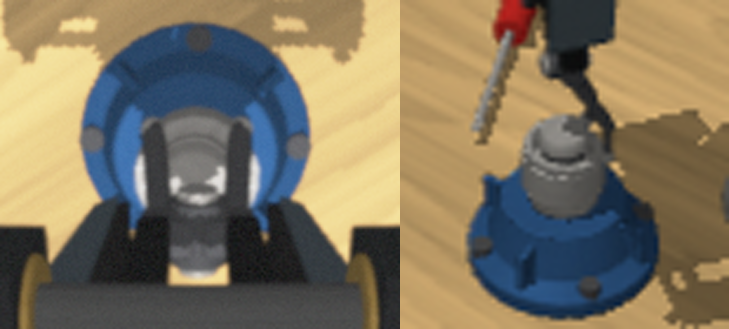

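The ring surrounds the shaft just above the spacer and is centred to within about 1 mm. Its height is about 82.9, so I'll trim 0.5 mm and hand in once still.

Request:
{"name": "apply_moves", "arguments": {
  "deltas": [
    [0.05,0,0,0,0,0,0],
    [0,0,0,0,0,0,0],
    [0,0,0,0,0,0,0],
    [0,0,0,0,0,0,0],
    [0,0,0,0,0,0,0]
  ]
}}

```text
time: 15.92
eef_pos: [510.9, 35.8, 168.5]
tool_rot: [[-0.0, 0.532, 0.847], [0.0, 0.847, -0.532], [-1.0, 0.0, -0.0]]
contact_force: [0.0, -0.5, -1.6]
grip_width: 0.384
```

Run:
```python
from h import *
go(511.3,34.6,169); print(env.hand_in())
```

```text
t 15.925 at [510.94  35.77 168.48] yaw 57.87275352721902 xdown [-0.  0. -1.] delta cm [-0.05 -0.08  0.09] F [ 0.02 -0.52 -1.61] g 0.38402441299112383
the job is handed in; nothing more can be done
None
```

I seated the spacer on the shoulder and let go of it. I then took the pliers, squeezed them, lowered the spread ring to the groove, and handed in at 15.9 s while still holding it there. The hand-in gave no verdict.

- **Spacer:** its top measured 14.9 mm below the shaft end (15 mm expected), and it was centred to about 0.6 mm. This was measured before I fetched the pliers; the last picture still showed it in place.
- **Ring:** it was within about 1 mm of the shaft axis. Its mid-height was about 82.4 mm (groove 81.75 mm), worked out from the 82.9 mm measured before a final 0.5 mm trim.
- **Level:** the tool was vertical to 0.001 rad. The ring looked level in the pictures. A rough plane fit after lifting gave up to 0.08 rad, but stray points from the plier tips affected it.
- **Grip and contact:** the fingers were about 35 mm apart, against 36 mm for fully squeezed handles. The wrist read under 2 N, about the pliers' weight, so the ring was not leaning on the spacer.
- **Disagreement:** the scene camera put the shaft 2–3 mm away from the wrist camera's estimate. I used the wrist camera for both ring and shaft, so any calibration error should cancel out.
- **Bystanders:** none was touched knowingly, but I did not measure their positions again at the end.

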